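# Kit the stainless fittings for one pipe spool

## Robot

A 6-joint arm with a two-finger parallel gripper is mounted at the origin on the work surface. World frame = base frame: x ahead of the robot, y to its left, z up, the work surface at z = 0. Lengths are in m, angles in rad, forces in N, time in s.
With the tool pointing down it reaches from about 0.4 to 0.825 m from the base axis. Payload 7 kg.
Tool frame: the origin (TCP) lies midway between the tips of the shut fingers; the grasp point (between the pads) lies 19 mm behind it; z points along the fingers, y is the line along which they close (so a half turn about z gives the same grasp; the last joint's range is limited). The gripper opens to 88 mm and grips with 3 to 60 N. Pads are 19 mm wide; open, the fingers measure 130 mm over their backs; the gripper's body (78 mm by 193 mm) begins 47 mm behind the grasp point.
Start: joints at [1.585, 0.359, 0.012, 0, -1.224, -0.288], TCP at [0.183, 0.65, 0.227] pointing down, gripper open.
Joint ranges: [-3.07, 3.07], [-1.43, 2.12], [-1.02, 1.25], [-3.03, 1.67], [-3.05, -0], [-3.03, 3.03]. Speed limits (rad/s): [2.39, 2.39, 3.01, 3.14, 3.14, 3.14].

## Interface

Orientations are given as [roll, pitch, yaw] about the fixed x, y, z axes, in that order (R = Rz(yaw) Ry(pitch) Rx(roll)).
In Python, from station import get_state, grab_frame, calibration, job_done, boxes_of, regions_of, spot_point gives the robot as it stands. The module is installed in compiled form; this text tells all that it offers.
- The arm moves only by the tool arm_command, never from a script. Its argument "commands" is a list of rows, each an object of numbers: "tx", "ty", "tz": the shift along the tool's x, y, z each as a share of 25 cm, from -1 to 1; "twist": the turn about the tool's z as a share of 180 degrees, from -1 to 1. A call has exactly 8 rows; each row is the pose to reach, as a shift and turn from the pose commanded when the call began, along the tool's axes at that moment, turning the shorter way round; what a row does not reach only later rows make up. A row lasts 1/12 s, in which the tool goes at most 41.7 mm and 7.16 degrees, less where a joint would pass 70% of its speed; a pose out of reach is approached as far as the arm can. A call with a number of a shift or a turn outside -1 to 1 is refused whole. A call with a gripper value outside its range is refused whole. "claw" is the opening, from 0 (shut) to 1 (fully open), set as the call begins (left out, the last holds). The fingers move at their own pace and stop on an object; "grip_force" is the grip in N (left out, the last holds). Time passes only in rows, so rows that repeat a pose let the fingers close, or fill a call up. It gives the time, the measured TCP pose, the force, the opening and the grip force at its end, in the units of the state.
- get_state(): the state, without advancing time (a new reading comes with each control period).
- grab_frame(name): name is "scene" or "side" or "wrist"; returns the picture (480x640x3 uint8, red, green, blue); there is no depth.
- calibration(name): a dict with "camera_matrix" (3x3 intrinsics, pixels), "extrinsics" (4x4, takes a point from camera to world coordinates). Camera axes: x right, y down, z forward; pixel columns grow to the right and rows downward; lengths in m; the calibration is good to about 2 mm. A picture is of the moment at which its call begins: read the wrist's pose just before it. calibration takes no time and is no camera call; for the wrist camera it gives the pose at the moment of the call.
- job_done(): hands the job in; it is judged then, once.
Trained networks look in the newest picture that a camera, given by its name, has taken for a name from the list of things; names that differ only in an ending like _2 or _b are one class to them, and where a whole thing is asked for, a point or a joint stands for the part that bears it (a point fixed in the world has none). Each returns a list of dicts, best first, with "score" (0 to 1); they miss things now and then, are a little off and sometimes report something else, mostly with a low value. They report only what shows in the picture. A call takes as long as a camera call. They do not tell look-alikes from the thing itself.
- boxes_of(query, camera): "rect" ([left, top, right, bottom] in pixels, round what is visible of it).
- regions_of(query, camera): "region" (480x640 bool, what is visible of it) and "rect" ([left, top, right, bottom] in pixels, round what is visible of it).
- spot_point(query, camera): "uv" ([column, row] in pixels: a listed point, or the origin of a listed thing).
The state is a dict: "t": time; "q": joint angles; "qd": joint speeds; "joint_efforts": joint torques, N m; "eef_pos": TCP position; "ee_rot": TCP orientation; "force": force on the tool from outside, world axes, zero at the start; "moment": the same for the moment, N m; "width": finger opening in m; "gripper_force": force on a finger pad.
Only numpy, scipy, OpenCV 4.12 (cv2) and the standard library are available. Lean on these libraries where they do the work, as an engineer would, in place of code of your own. Each camera call takes 0.05 s, during which the arm holds its last target. There are 200 camera calls.

## Task

Kit up the stainless spool: pick the four bright, green-striped fittings off the bench and set each one in its own holder in the blue tray, seated right down: the flange flat over the brass pin with its neck up, the pipe piece upright in the narrow cup, the reducer with its wide end down in the wide cup, and the elbow lying flat in the square pan. Set them down rather than drop them, so that the weld ends are not dented, and leave the black, yellow-striped carbon-steel elbow and reducer where they lie.

Things in the scene. Friction and masses are not known exactly. Their poses are not given: they have to be found in the camera images.
- flange_center (a point): Weld-neck pipe flange, bright stainless steel with a green paint stripe: disc 100 mm across, 14 mm thick, lying on the bench, with an upright neck on it, 33.7 mm outside diameter and straight from 20 mm to the top at 40 mm (42 mm wide root below that); bore of 27.6 mm right through; 0.65 kg. This point: on the axis, 20 mm above the underside; z up along the neck.
- pipe_center (a point): Short piece of pipe standing on end, bright stainless steel with a green paint stripe round it: 33.7 mm outside diameter, 3 mm wall, 70 mm high, 0.15 kg. This point: on the axis half-way up (35 mm); z up along the axis.
- reducer_center (a point): Concentric pipe reducer standing on its wide end, bright stainless steel with a green paint stripe round the narrow end: 48.3 mm diameter at the foot (straight up to 13 mm), tapering to 33.7 mm, straight from 38 mm to the top at 64 mm; 0.2 kg. This point: on the axis half-way up (32 mm); z up, towards the narrow end.
- elbow_center (a point): 90 degree pipe elbow lying flat, bright stainless steel with a green paint stripe: tube 33.7 mm outside diameter, bend radius 38 mm to its centre line, 0.15 kg. This point: on the tube's centre line at mid-bend, 16.8 mm up; x level, across the tube, out of the bend (grip closing along x to take the 33.7 mm tube); the open ends' centres lie 11 mm to -x, 27 mm to either side along y.
- black_elbow_center (a point): Look-alike elbow, black carbon steel with a yellow paint stripe, belongs to another job: same shape, size and axes as the stainless elbow. To be left where it is.
- black_reducer_center (a point): Look-alike reducer, black carbon steel with a yellow paint stripe, belongs to another job: same shape, size and axes as the stainless reducer. To be left where it is.
- flange_holder: Fixed black plate, 112 x 112 x 6 mm, one of four in a row, 120 mm apart, in the blue kit tray (rim 18 mm high). Origin: centre of the plate's underside, 4 mm above the bench; z up. Holder of the flange: in its middle stands a brass pin 12 mm in diameter, with a tapered tip 6 mm across, 30 mm high above the plate; the flange goes over it, flat on the plate (orange circle painted on it, 92 mm across).
- pipe_holder: Fixed black plate, 112 x 112 x 6 mm, one of four in a row, 120 mm apart, in the blue kit tray (rim 18 mm high). Origin: centre of the plate's underside, 4 mm above the bench; z up. Holder of the pipe piece: the narrow orange cup in its middle, 52 mm inside and 60 mm outside diameter, its rim 25 mm above the plate; its floor is the plate.
- reducer_holder: Fixed black plate, 112 x 112 x 6 mm, one of four in a row, 120 mm apart, in the blue kit tray (rim 18 mm high). Origin: centre of the plate's underside, 4 mm above the bench; z up. Holder of the reducer: the wide orange cup in its middle, 72 mm inside and 80 mm outside diameter, its rim 20 mm above the plate; its floor is the plate.
- elbow_holder: Fixed black plate, 112 x 112 x 6 mm, one of four in a row, 120 mm apart, in the blue kit tray (rim 18 mm high). Origin: centre of the plate's underside, 4 mm above the bench; z up. Holder of the elbow: a square pan with an orange rim round the plate, 104 x 104 mm inside, 15 mm deep; its floor is the plate.
Things that resemble listed ones, but are neither listed nor needed, are in the scene too. What is shaped like the part that bears flange_center but brown or pink is not meant.

How it is judged:
By the outcome, as a careful person would: the job done as asked, in the order asked, and still so for the second after the job is handed in, with the robot touching nothing.
It also fails if it takes over 102 s, if anything falls off the work surface, if the arm or the gripper's body presses on something with over 40 N, if the wrist force passes 120 N, or if a joint passes its speed limit or range.

## Working session

There is one attempt and no reset: what is moved stays moved. The work goes in short steps, Python scripts to look and compute and a tool call to move; the robot and the scene stay as the last step left them, time stands still between calls to the robot, and variables do not carry over. Pictures are saved under pics/ and viewed, at most 14 in all, crops included, and the job is handed in when it is done.

Besides the shell and the picture viewer there is one more tool, called after "Call:" as name(argument=value, ...) on one line, values as JSON. arm_command: Moves the arm, as the interface text tells. Shift numbers are shares of 25 cm and turn numbers shares of 180 degrees, none past 1 either way. Its arguments: {"type":"object","properties":{"commands":{"type":"array"},"claw":{"type":"number"},"grip_force":{"type":"number"}},"required":["commands"]}

```bash
mkdir -p pics
cat > h.py <<'E'
import numpy as np, cv2
from station import *
def save(n,f): cv2.imwrite(f'pics/{f}.png',cv2.cvtColor(grab_frame(n),cv2.COLOR_RGB2BGR))
def ray(n,uv):
    c=calibration(n);K=np.array(c["camera_matrix"]);T=np.array(c["extrinsics"])
    d=T[:3,:3]@np.linalg.solve(K,[uv[0],uv[1],1.]);return T[:3,3],d/np.linalg.norm(d)
def atz(n,uv,z):
    o,d=ray(n,uv);return o+d*(z-o[2])/d[2]
def tri(rs):
    A=np.zeros((3,3));b=np.zeros(3)
    for o,d in rs:
        P=np.eye(3)-np.outer(d,d);A+=P;b+=P@o
    x=np.linalg.solve(A,b);return x,[float(np.linalg.norm((np.eye(3)-np.outer(d,d))@(x-o))) for o,d in rs]
E
python3 - <<'E'
from h import *
np.set_printoptions(precision=3,suppress=True)
s=get_state();print({k:np.round(v,3) for k,v in s.items()})
for n in("scene","side"):
    save(n,n+"1");print(n,np.array(calibration(n)["extrinsics"]))
    for q in["flange_center","pipe_center","reducer_center","elbow_center","flange_holder","pipe_holder","reducer_holder","elbow_holder"]:
        print(q,[(np.round(d["uv"]).astype(int).tolist(),round(float(d["score"]),2)) for d in spot_point(q,n)[:5]])
E
```

```text
{'t': np.float64(0.0), 'q': array([ 1.585,  0.359,  0.011, -0.   , -1.224, -0.288]), 'qd': array([-0.001,  0.   ,  0.001,  0.002,  0.001, -0.001]), 'joint_efforts': array([ -0.   , -58.271,  29.306,   6.997,   0.007,  -0.   ]), 'eef_pos': array([0.182, 0.649, 0.226]), 'ee_rot': array([ 3.14 , -0.   , -0.274]), 'force': array([-0.425, -0.124,  0.154]), 'moment': array([ 0.023, -0.004, -0.02 ]), 'gripper_force': np.float64(0.0), 'width': np.float64(0.088)}
scene [[ 0.04   0.595 -0.802  1.436]
 [ 0.999 -0.022  0.033 -0.023]
 [ 0.002 -0.803 -0.596  0.771]
 [ 0.     0.     0.     1.   ]]
flange_center [([332, 247], 0.87), ([235, 216], 0.87), ([396, 209], 0.56), ([188, 242], 0.54)]
pipe_center [([192, 242], 0.6)]
reducer_center [([492, 264], 0.89)]
elbow_center [([410, 242], 0.97), ([406, 316], 0.37)]
flange_holder [([202, 311], 0.9)]
pipe_holder [([273, 310], 0.58)]
reducer_holder [([341, 319], 0.69)]
elbow_holder [([404, 313], 0.87), ([271, 240], 0.43)]
side [[ 0.941 -0.197  0.274  0.152]
 [-0.338 -0.549  0.764 -0.886]
 [-0.    -0.812 -0.584  0.745]
 [ 0.     0.     0.     1.   ]]
flange_center [([299, 239], 0.94), ([232, 220], 0.68), ([276, 313], 0.58)]
pipe_center [([343, 323], 0.97)]
reducer_center [([293, 175], 0.68), ([357, 207], 0.52)]
elbow_center [([279, 213], 0.76)]
flange_holder [([415, 300], 0.72)]
pipe_holder [([392, 262], 0.78), ([277, 211], 0.2)]
reducer_holder [([369, 233], 0.63)]
elbow_holder [([358, 208], 0.69)]
```

```bash
python3 -c "
import cv2,numpy as np
a=cv2.imread('pics/scene1.png');print(a.shape)"
```

```text
(480, 640, 3)
```

View pics/scene1.png

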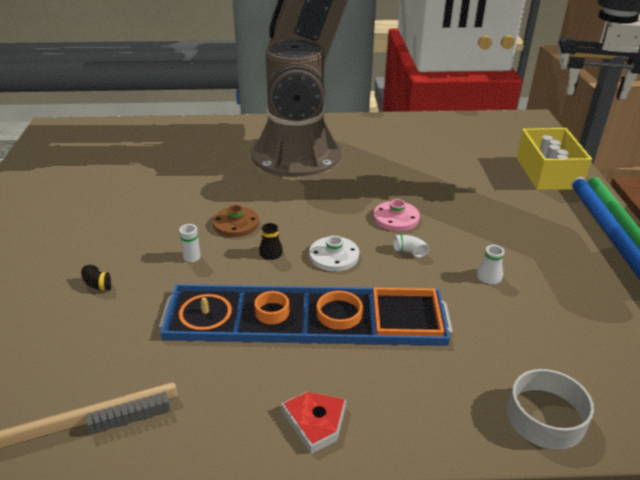

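View pics/side1.png

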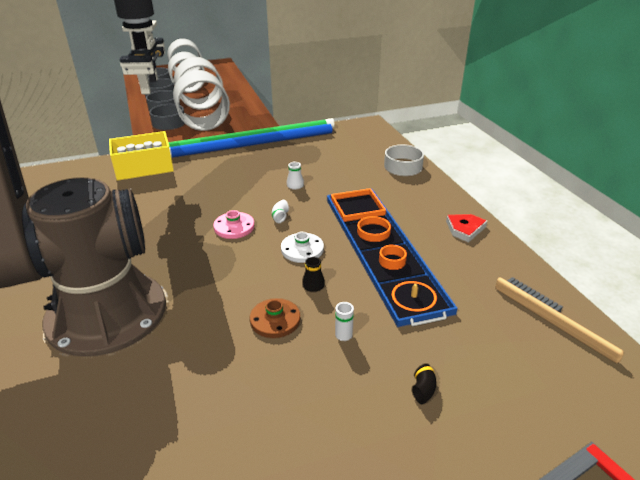

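The scene view shows the candidates:
- **Flanges:** white at (334,250), brown at (236,220) and pink at (397,213). The white one is bright with a green stripe, so it fits.
- **Reducers:** bright at (492,264), black at (270,242). The bright, green-striped one fits.
- **Elbows:** bright at (410,244), black at (97,278). The bright one fits.
- **Pipe:** one only, at (190,242).

In the side view the same four are at (301,243), (294,176), (280,212) and (344,321). The holders run left to right in the scene view: pin, narrow cup, wide cup, pan.

Run:
```python
from h import *
np.set_printoptions(precision=3,suppress=True)
a=cv2.imread('pics/scene1.png')[190:350,150:530];b=cv2.imread('pics/side1.png')[150:350,200:460]
cv2.imwrite('pics/c1.png',np.vstack([cv2.resize(a,(760,320),interpolation=2),cv2.copyMakeBorder(cv2.resize(b,(364,280),interpolation=2),0,0,0,396,0)]))
P={"flange":([332,247],[299,239]),"pipe":([192,242],[343,323]),"reducer":([492,264],[293,175]),"elbow":([410,242],[279,213]),
"fh":([202,311],[415,300]),"ph":([273,310],[392,262]),"rh":([341,319],[369,233]),"eh":([404,313],[358,208]),
"blackred":([270,242],[313,274])}
for k,(u,v) in P.items(): print(k,*tri([ray("scene",u),ray("side",v)]))
```

```text
flange [0.438 0.065 0.027] [0.0055052432689929485, 0.00550524326899297]
pipe [ 0.429 -0.22   0.033] [0.002659201837968083, 0.00265920183796797]
reducer [0.513 0.365 0.03 ] [0.0011208651057462036, 0.0011208651057461013]
elbow [0.427 0.219 0.017] [0.004625913892926455, 0.004625913892926207]
fh [ 0.604 -0.185  0.007] [0.0020165081485636464, 0.0020165081485638524]
ph [ 0.612 -0.058  0.012] [0.002924080448700717, 0.00292408044870084]
rh [ 0.618  0.069 -0.001] [0.004884067448610395, 0.004884067448610338]
eh [0.628 0.176 0.012] [0.0021890285445905298, 0.0021890285445904565]
blackred [ 0.425 -0.062  0.029] [0.0006532984080971269, 0.0006532984080971912]
```

View pics/c1.png

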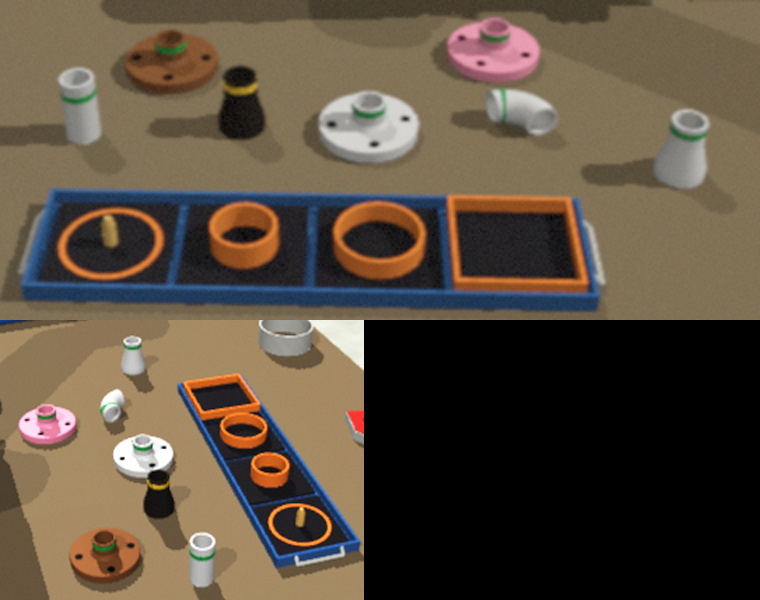

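```bash
cat >> h.py <<'E'
def go(x,y,z,yaw):
    s=get_state();p=np.array(s["eef_pos"]);r=s["ee_rot"]
    from scipy.spatial.transform import Rotation as R
    M=R.from_euler("xyz",r).as_matrix();d=M.T@(np.array([x,y,z])-p)
    tw=-((yaw-r[2]+np.pi)%(2*np.pi)-np.pi)/np.pi
    print("t",round(float(s["t"]),2),"pos",p.round(4),"yaw",round(float(r[2]),3),"q",np.round(s["q"],2),"F",np.round(s["force"],1),"w",round(float(s["width"]),4),"-> shares",np.round(d/.25,3),"twist",round(tw,3))
E
python3 - <<'E'
from h import *
go(.44,.065,.24,-1.57)
s=get_state();T=np.array(calibration("wrist")["extrinsics"]);print((T[:3,3]-s["eef_pos"]).round(3),T[:3,:3].round(2))
E
```

```text
t 0.9 pos [0.1825 0.6498 0.2266] yaw -0.274 q [ 1.59  0.36  0.01 -0.   -1.22 -0.29] F [ 0.1 -0.5  0. ] w 0.0873 -> shares [ 1.624  1.974 -0.054] twist 0.413
[ 0.063 -0.018  0.16 ] [[-0.27 -0.93 -0.24]
 [-0.96  0.26  0.07]
 [-0.    0.25 -0.97]]
```

Call:
arm_command(commands=[{"tx": 0.8, "ty": 0.98}, {"tx": 0.8, "ty": 0.98}, {"tx": 0.8, "ty": 0.98}, {"tx": 0.8, "ty": 0.98}, {"tx": 0.8, "ty": 0.98}, {"tx": 0.8, "ty": 0.98}, {"tx": 0.8, "ty": 0.98}, {"tx": 0.8, "ty": 0.98}], claw=1)

```text
invalid input
```

Call:
arm_command(commands=[{"tx": 0.82, "ty": 0.98, "twist": 0.31}, {"tx": 0.82, "ty": 0.98, "twist": 0.31}, {"tx": 0.82, "ty": 0.98, "twist": 0.31}, {"tx": 0.82, "ty": 0.98, "twist": 0.31}, {"tx": 0.82, "ty": 0.98, "twist": 0.31}, {"tx": 0.82, "ty": 0.98, "twist": 0.31}, {"tx": 0.82, "ty": 0.98, "twist": 0.31}, {"tx": 0.82, "ty": 0.98, "twist": 0.31}])

```text
invalid input
```

Run:
```python
from h import *
go(.44,.065,.1,-1.57)
save("wrist","w1")
for z,q in((.020,"flange_center"),(.064,"reducer_center"),(.02,"elbow_center")):
    for d in spot_point(q,"wrist")[:3]: print(q,np.round(d["uv"]),round(float(d["score"]),2),atz("wrist",d["uv"],z).round(4))
```

```text
t 0.9 pos [0.1825 0.6498 0.2266] yaw -0.274 q [ 1.59  0.36  0.01 -0.   -1.22 -0.29] F [ 0.1 -0.5  0. ] w 0.0873 -> shares [1.624 1.974 0.506] twist 0.413
```

View pics/w1.png

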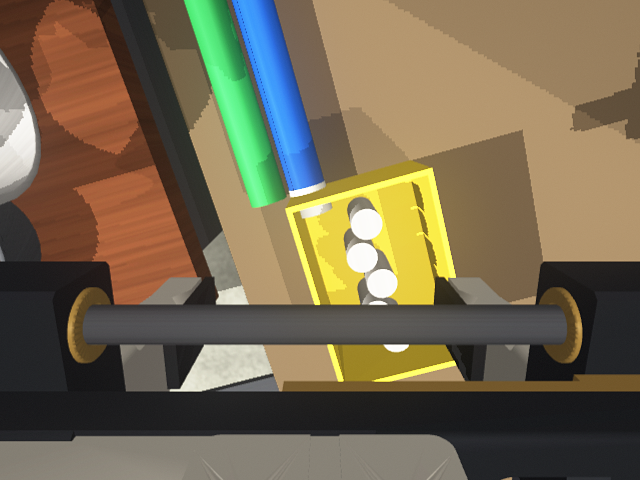

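The picture still shows the start pose, over the yellow box. The calls were refused, probably because every row needs all four keys.

Call:
arm_command(commands=[{"tx": 0.8, "ty": 0.98, "tz": 0, "twist": 0}, {"tx": 0.8, "ty": 0.98, "tz": 0, "twist": 0}, {"tx": 0.8, "ty": 0.98, "tz": 0, "twist": 0}, {"tx": 0.8, "ty": 0.98, "tz": 0, "twist": 0}, {"tx": 0.8, "ty": 0.98, "tz": 0, "twist": 0}, {"tx": 0.8, "ty": 0.98, "tz": 0, "twist": 0}, {"tx": 0.8, "ty": 0.98, "tz": 0, "twist": 0}, {"tx": 0.8, "ty": 0.98, "tz": 0, "twist": 0}], claw=1, grip_force=40)

```text
t: 1.77
eef_pos: [0.3094, 0.3564, 0.2269]
ee_rot: [-3.141, 0.0, -0.275]
force: [-0.5, 0.0, -0.3]
width: 0.0876
gripper_force: 0.0
```

Call:
arm_command(commands=[{"tx": 0.82, "ty": 0.98, "tz": 0, "twist": 0.31}, {"tx": 0.82, "ty": 0.98, "tz": 0, "twist": 0.31}, {"tx": 0.82, "ty": 0.98, "tz": 0, "twist": 0.31}, {"tx": 0.82, "ty": 0.98, "tz": 0, "twist": 0.31}, {"tx": 0.82, "ty": 0.98, "tz": 0, "twist": 0.31}, {"tx": 0.82, "ty": 0.98, "tz": 0, "twist": 0.31}, {"tx": 0.82, "ty": 0.98, "tz": 0, "twist": 0.31}, {"tx": 0.82, "ty": 0.98, "tz": 0, "twist": 0.31}])

```text
t: 2.43
eef_pos: [0.4405, 0.0658, 0.227]
ee_rot: [-3.141, 0.0, -1.255]
force: [0.6, 0.4, -0.3]
width: 0.0878
gripper_force: 0.0
```

Run:
```python
from h import *
go(.44,.065,.1,-1.57)
save("wrist","w2")
for z,q in((.020,"flange_center"),(.032,"reducer_center"),(.017,"elbow_center")):
    for d in spot_point(q,"wrist")[:3]: print(q,np.round(d["uv"]),round(float(d["score"]),2),atz("wrist",d["uv"],z).round(4))
for z,q in((.010,"flange_holder"),(.010,"pipe_holder"),(.010,"reducer_holder")):
    for d in spot_point(q,"wrist")[:1]: print(q,np.round(d["uv"]),round(float(d["score"]),2),atz("wrist",d["uv"],z).round(4))
```

```text
t 2.43 pos [0.4405 0.0658 0.227 ] yaw -1.255 q [ 0.59 -0.03 -0.47  0.   -1.14 -0.28] F [ 0.6  0.4 -0.3] w 0.0878 -> shares [0.002 0.004 0.508] twist 0.1
flange_center [326. 211.] 0.94 [0.4367 0.0677 0.02  ]
flange_center [555.  14.] 0.78 [ 0.3136 -0.1385  0.02  ]
flange_center [403. 385.] 0.6 [0.3099 0.2108 0.02  ]
elbow_center [288. 359.] 0.71 [0.4243 0.2226 0.017 ]
reducer_holder [134. 138.] 0.68 [0.6143 0.0665 0.01  ]
```

View pics/w2.png

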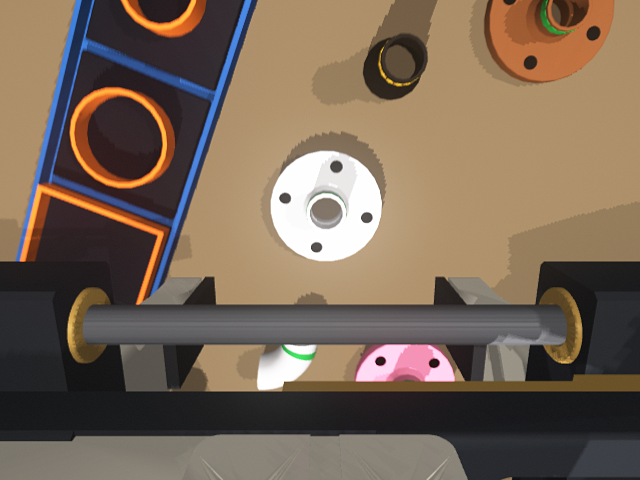

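The white flange is at (326,206) with its bore clear. The brown and pink ones are off to the sides, and the black reducer is well away. I'll descend onto the neck.

Call:
arm_command(commands=[{"tx": -0.01, "ty": 0.01, "tz": 0.16, "twist": 0}, {"tx": -0.01, "ty": 0.01, "tz": 0.32, "twist": 0}, {"tx": -0.01, "ty": 0.01, "tz": 0.48, "twist": 0}, {"tx": -0.01, "ty": 0.01, "tz": 0.6, "twist": 0}, {"tx": -0.01, "ty": 0.01, "tz": 0.7, "twist": 0}, {"tx": -0.01, "ty": 0.01, "tz": 0.77, "twist": 0}, {"tx": -0.01, "ty": 0.01, "tz": 0.81, "twist": 0}, {"tx": -0.01, "ty": 0.01, "tz": 0.81, "twist": 0}])

```text
t: 3.45
eef_pos: [0.4352, 0.0705, 0.0221]
ee_rot: [3.138, -0.001, -1.245]
force: [0.1, 0.3, 0.7]
width: 0.0879
gripper_force: 0.0
```

Call:
arm_command(commands=[{"tx": 0, "ty": 0, "tz": 0.005, "twist": 0}, {"tx": 0, "ty": 0, "tz": 0.005, "twist": 0}, {"tx": 0, "ty": 0, "tz": 0.005, "twist": 0}, {"tx": 0, "ty": 0, "tz": 0.005, "twist": 0}, {"tx": 0, "ty": 0, "tz": 0.005, "twist": 0}, {"tx": 0, "ty": 0, "tz": 0.005, "twist": 0}, {"tx": 0, "ty": 0, "tz": 0.005, "twist": 0}, {"tx": 0, "ty": 0, "tz": 0.005, "twist": 0}], claw=0, grip_force=50)

```text
t: 4.12
eef_pos: [0.4369, 0.0701, 0.023]
ee_rot: [-3.141, 0.0, -1.248]
force: [-0.3, -0.5, 0.4]
width: 0.0401
gripper_force: 0.0
```

Call:
arm_command(commands=[{"tx": 0.008, "ty": 0, "tz": 0, "twist": 0}, {"tx": 0.008, "ty": 0, "tz": 0, "twist": 0}, {"tx": 0.008, "ty": 0, "tz": 0, "twist": 0}, {"tx": 0.008, "ty": 0, "tz": 0, "twist": 0}, {"tx": 0.008, "ty": 0, "tz": -0.1, "twist": 0}, {"tx": 0.008, "ty": 0, "tz": -0.2, "twist": 0}, {"tx": 0.008, "ty": 0, "tz": -0.28, "twist": 0}, {"tx": 0.008, "ty": 0, "tz": -0.32, "twist": 0}])

```text
t: 4.78
eef_pos: [0.4372, 0.0681, 0.1043]
ee_rot: [-3.141, 0.0, -1.248]
force: [1.0, 0.4, -6.5]
width: 0.0347
gripper_force: 49.4
```

Run:
```python
from h import *
go(.604,-.185,.12,-1.57); print(get_state()["gripper_force"])
```

```text
t 4.78 pos [0.4372 0.0681 0.1043] yaw -1.248 q [ 0.6   0.1  -0.65 -0.   -0.82 -0.28] F [ 1.   0.4 -6.5] w 0.0347 -> shares [ 1.172 -0.312 -0.063] twist 0.103
49.38953312113881
```

Call:
arm_command(commands=[{"tx": 0.1, "ty": -0.04, "tz": -0.08, "twist": 0}, {"tx": 0.2, "ty": -0.08, "tz": -0.16, "twist": 0}, {"tx": 0.32, "ty": -0.13, "tz": -0.24, "twist": 0}, {"tx": 0.44, "ty": -0.18, "tz": -0.3, "twist": 0}, {"tx": 0.54, "ty": -0.23, "tz": -0.3, "twist": 0}, {"tx": 0.62, "ty": -0.28, "tz": -0.3, "twist": 0}, {"tx": 0.66, "ty": -0.31, "tz": -0.3, "twist": 0}, {"tx": 0.66, "ty": -0.31, "tz": -0.3, "twist": 0}])

```text
t: 5.45
eef_pos: [0.5636, -0.0652, 0.1758]
ee_rot: [3.138, 0.0, -1.25]
force: [1.2, 0.3, -5.7]
width: 0.0347
gripper_force: 49.4
```

Run:
```python
from h import *
go(.604,-.185,.12,-1.57)
save("wrist","w3")
for z,q in((.004,"flange_holder"),(.004,"pipe_holder"),(.004,"reducer_holder"),(.035,"pipe_center"),(.032,"reducer_center")):
    for d in spot_point(q,"wrist")[:1]: print(q,np.round(d["uv"]),round(float(d["score"]),2),atz("wrist",d["uv"],z).round(4))
```

```text
t 5.45 pos [ 0.5636 -0.0652  0.1758] yaw -1.25 q [ 0.23  0.22 -0.3  -0.   -1.05  0.09] F [ 1.2  0.3 -5.7] w 0.0347 -> shares [ 0.506 -0.003  0.223] twist 0.102
flange_holder [318.  56.] 0.62 [ 0.6017 -0.1752  0.004 ]
pipe_center [590.  72.] 0.93 [ 0.424  -0.2186  0.035 ]
```

View pics/w3.png

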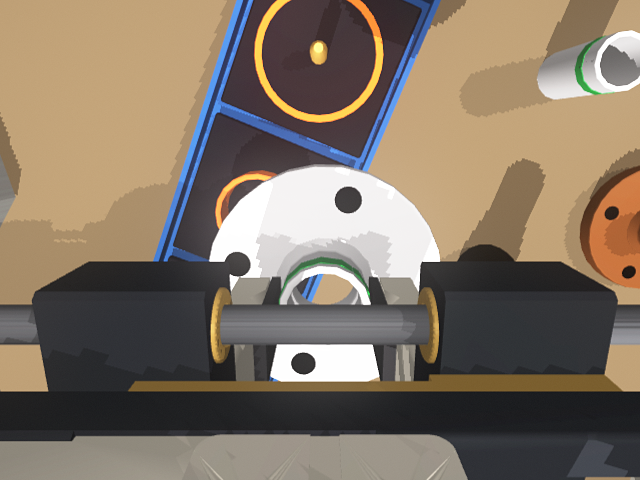

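The flange is held in the gripper. The flange holder's circle is centred near (319,58), with the pin tip at (318,46).

```bash
cat >> h.py <<'E'
from scipy.optimize import least_squares
def orange(img): # BGR
    h=cv2.cvtColor(img,cv2.COLOR_BGR2HSV);return cv2.inRange(h,(5,150,110),(25,255,255))
def circ(P,r=None):
    f=lambda p:np.hypot(P[:,0]-p[0],P[:,1]-p[1])-p[2]
    s=least_squares(f,[*P.mean(0),.04],loss="soft_l1",f_scale=.001);return s.x,np.std(f(s.x))
E
python3 - <<'E'
from h import *
np.set_printoptions(precision=4,suppress=True)
i=cv2.imread("pics/w3.png");m=orange(i);m[130:]=0;m[:,:245]=0;m[:,395:]=0;m[25:70,300:335]=0
v,u=np.nonzero(m);P=np.array([atz("wrist",(a,b),.010)[:2] for a,b in zip(u,v)])
print(len(P),circ(P),atz("wrist",(318,46),.039),atz("wrist",(318,46),.036))
# scene check
i=cv2.imread("pics/scene1.png");m=orange(i);m[285:335,198:212]=0
for n,x0,x1,y1,z in(("fh",175,236,333,.010),("ph",250,292,309,.035)):
    k=m.copy();k[:,:x0]=0;k[:,x1:]=0;k[:285]=0;k[335:]=0
    v,u=np.nonzero(k);print(n,circ(np.array([atz("scene",(a,b),z)[:2] for a,b in zip(u,v)])))
go(.604,-.185,.12,-1.25)
E
```

```text
2635 (array([ 0.6027, -0.1738,  0.0439]), np.float64(0.001688899088386656)) [ 0.603  -0.1749  0.039 ] [ 0.6032 -0.1754  0.036 ]Traceback (most recent call last):
  File "<stdin>", line 10, in <module>
  File "h.py", line 8, in atz
    o,d=ray(n,uv);return o+d*(z-o[2])/d[2]
        ~~~^^^^^^
  File "h.py", line 5, in ray
    c=calibration(n);K=np.array(c["camera_matrix"]);T=np.array(c["extrinsics"])
ValueError: time passes only in moves, steps and waits
```

```bash
cat >> h.py <<'E'
_c={}
def ray(n,uv):
    if n not in _c: _c[n]=calibration(n)
    c=_c[n];K=np.array(c["camera_matrix"]);T=np.array(c["extrinsics"])
    d=T[:3,:3]@np.linalg.solve(K,[uv[0],uv[1],1.]);return T[:3,3],d/np.linalg.norm(d)
E
python3 - <<'E'
from h import *
np.set_printoptions(precision=4,suppress=True)
i=cv2.imread("pics/scene1.png");m=orange(i);m[285:314,198:212]=0
for n,x0,x1,z in(("fh",175,236,.010),):
    k=m.copy();k[:,:x0]=0;k[:,x1:]=0;k[:285]=0;k[335:]=0
    v,u=np.nonzero(k);print(n,len(u),circ(np.array([atz("scene",(a,b),z)[:2] for a,b in zip(u,v)])))
go(.603,-.175,.12,-1.25)
E
```

```text
fh 465 (array([ 0.6043, -0.1777,  0.0435]), np.float64(0.002547183624381162))
t 5.75 pos [ 0.5624 -0.063   0.1776] yaw -1.247 q [ 0.23  0.22 -0.3  -0.   -1.05  0.09] F [ 0.2  0.9 -5.5] w 0.0348 -> shares [ 0.476 -0.011  0.23 ] twist 0.001
```

Call:
arm_command(commands=[{"tx": 0.1, "ty": -0.003, "tz": 0, "twist": 0}, {"tx": 0.2, "ty": -0.006, "tz": 0.05, "twist": 0}, {"tx": 0.3, "ty": -0.01, "tz": 0.1, "twist": 0}, {"tx": 0.4, "ty": -0.012, "tz": 0.15, "twist": 0}, {"tx": 0.46, "ty": -0.013, "tz": 0.2, "twist": 0}, {"tx": 0.485, "ty": -0.013, "tz": 0.25, "twist": 0}, {"tx": 0.485, "ty": -0.013, "tz": 0.28, "twist": 0}, {"tx": 0.485, "ty": -0.013, "tz": 0.28, "twist": 0}])

```text
t: 6.42
eef_pos: [0.6031, -0.177, 0.1054]
ee_rot: [3.138, 0.002, -1.248]
force: [-0.6, -0.4, -6.4]
width: 0.0348
gripper_force: 49.4
```

Run:
```python
from h import *
save("side","s2");i=cv2.imread("pics/s2.png")[200:360,330:500]
cv2.imwrite("pics/s2c.png",cv2.resize(i,None,fx=3,fy=3,interpolation=2))
go(.604,-.177,.034,-1.25)
```

```text
t 6.47 pos [ 0.6038 -0.1767  0.1068] yaw -1.247 q [ 0.02  0.38 -0.24 -0.   -0.95  0.3 ] F [-0.1  0.2 -5.2] w 0.0348 -> shares [ 0.002 -0.001  0.291] twist 0.001
```

View pics/s2c.png

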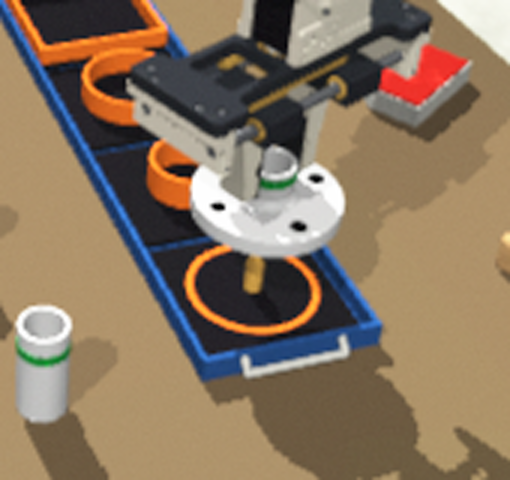

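The flange hangs above the pin, lined up with the orange circle. I'll lower it gently.

Call:
arm_command(commands=[{"tx": 0.002, "ty": 0, "tz": 0.05, "twist": 0}, {"tx": 0.002, "ty": 0, "tz": 0.1, "twist": 0}, {"tx": 0.002, "ty": 0, "tz": 0.15, "twist": 0}, {"tx": 0.002, "ty": 0, "tz": 0.19, "twist": 0}, {"tx": 0.002, "ty": 0, "tz": 0.23, "twist": 0}, {"tx": 0.002, "ty": 0, "tz": 0.26, "twist": 0}, {"tx": 0.002, "ty": 0, "tz": 0.275, "twist": 0}, {"tx": 0.002, "ty": 0, "tz": 0.28, "twist": 0}])

```text
t: 7.13
eef_pos: [0.6048, -0.1778, 0.0372]
ee_rot: [3.141, 0.0, -1.247]
force: [-0.6, -0.9, -5.9]
width: 0.0346
gripper_force: 49.4
```

Call:
arm_command(commands=[{"tx": 0, "ty": 0, "tz": 0.002, "twist": 0}, {"tx": 0, "ty": 0, "tz": 0.004, "twist": 0}, {"tx": 0, "ty": 0, "tz": 0.006, "twist": 0}, {"tx": 0, "ty": 0, "tz": 0.008, "twist": 0}, {"tx": 0, "ty": 0, "tz": 0.01, "twist": 0}, {"tx": 0, "ty": 0, "tz": 0.012, "twist": 0}, {"tx": 0, "ty": 0, "tz": 0.012, "twist": 0}, {"tx": 0, "ty": 0, "tz": 0.012, "twist": 0}])

```text
t: 7.8
eef_pos: [0.605, -0.178, 0.0348]
ee_rot: [-3.142, -0.0, -1.248]
force: [0.1, 0.3, -6.6]
width: 0.0348
gripper_force: 49.4
```

Call:
arm_command(commands=[{"tx": 0, "ty": 0, "tz": 0.002, "twist": 0}, {"tx": 0, "ty": 0, "tz": 0.003, "twist": 0}, {"tx": 0, "ty": 0, "tz": 0.005, "twist": 0}, {"tx": 0, "ty": 0, "tz": 0.006, "twist": 0}, {"tx": 0, "ty": 0, "tz": 0.008, "twist": 0}, {"tx": 0, "ty": 0, "tz": 0.008, "twist": 0}, {"tx": 0, "ty": 0, "tz": 0.008, "twist": 0}, {"tx": 0, "ty": 0, "tz": 0.008, "twist": 0}])

```text
t: 8.47
eef_pos: [0.6051, -0.178, 0.0332]
ee_rot: [-3.141, -0.0, -1.248]
force: [-1.3, 1.9, -1.4]
width: 0.0348
gripper_force: 49.7
```

Call:
arm_command(commands=[{"tx": 0, "ty": 0, "tz": 0.002, "twist": 0}, {"tx": 0, "ty": 0, "tz": 0.002, "twist": 0}, {"tx": 0, "ty": 0, "tz": 0.002, "twist": 0}, {"tx": 0, "ty": 0, "tz": 0.002, "twist": 0}, {"tx": 0, "ty": 0, "tz": 0.002, "twist": 0}, {"tx": 0, "ty": 0, "tz": -0.05, "twist": 0}, {"tx": 0, "ty": 0, "tz": -0.15, "twist": 0}, {"tx": 0, "ty": 0, "tz": -0.28, "twist": 0}], claw=0.8)

```text
t: 9.13
eef_pos: [0.6034, -0.178, 0.1013]
ee_rot: [3.137, 0.002, -1.248]
force: [-0.2, 0.5, -0.3]
width: 0.0696
gripper_force: 0.0
```

Run:
```python
from h import *
go(.424,-.22,.2,-1.25)
```

```text
t 9.13 pos [ 0.6034 -0.178   0.1013] yaw -1.248 q [ 0.02  0.39 -0.25 -0.   -0.94  0.3 ] F [-0.2  0.5 -0.3] w 0.0696 -> shares [-0.069  0.736 -0.392] twist 0.001
```

Call:
arm_command(commands=[{"tx": -0.01, "ty": 0.05, "tz": -0.15, "twist": 0}, {"tx": -0.03, "ty": 0.2, "tz": -0.3, "twist": 0}, {"tx": -0.05, "ty": 0.35, "tz": -0.42, "twist": 0}, {"tx": -0.06, "ty": 0.5, "tz": -0.5, "twist": 0}, {"tx": -0.07, "ty": 0.62, "tz": -0.5, "twist": 0}, {"tx": -0.07, "ty": 0.7, "tz": -0.5, "twist": 0}, {"tx": -0.07, "ty": 0.735, "tz": -0.5, "twist": 0}, {"tx": -0.07, "ty": 0.735, "tz": -0.5, "twist": 0}], claw=1)

```text
t: 9.8
eef_pos: [0.4237, -0.2203, 0.2288]
ee_rot: [-3.139, -0.001, -1.249]
force: [0.1, -0.5, -0.4]
width: 0.0871
gripper_force: 0.0
```

Run:
```python
from h import *
save("wrist","w4");i1=cv2.imread("pics/w4.png")
save("scene","s3");i=cv2.imread("pics/s3.png")[190:350,150:310]
cv2.imwrite("pics/v4.png",np.hstack([cv2.resize(i1,(500,375)),cv2.resize(i,(300,375),interpolation=2)]))
spot_d=grab_frame("wrist")
for q,z in(("pipe_center",.035),("pipe_holder",.004),("flange_holder",.004)):
    for d in spot_point(q,"wrist")[:1]: print(q,np.round(d["uv"]),round(float(d["score"]),2),atz("wrist",d["uv"],z).round(4))
go(.424,-.22,.03,-1.25)
```

```text
pipe_center [321. 206.] 0.84 [ 0.4286 -0.222   0.035 ]
flange_holder [125. 188.] 0.97 [ 0.6016 -0.1762  0.004 ]
t 10.1 pos [ 0.4261 -0.2195  0.2272] yaw -1.247 q [-0.06  0.03 -0.4   0.   -1.14  0.39] F [-0.7  0.6  0.1] w 0.0879 -> shares [-0.001  0.008  0.789] twist 0.001
```

View pics/v4.png

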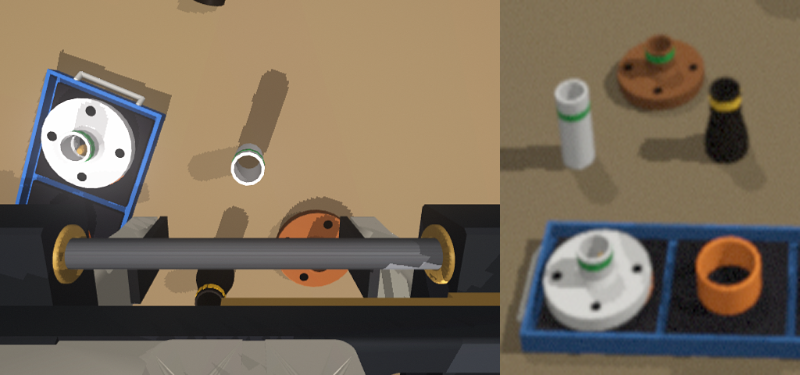

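The flange sits flat over the pin, with the pin visible inside the bore. The pipe is upright under the gripper, at (248,168) in the scaled view.

Call:
arm_command(commands=[{"tx": 0.013, "ty": -0.006, "tz": 0.14, "twist": 0}, {"tx": 0.013, "ty": -0.006, "tz": 0.28, "twist": 0}, {"tx": 0.013, "ty": -0.006, "tz": 0.42, "twist": 0}, {"tx": 0.013, "ty": -0.006, "tz": 0.54, "twist": 0}, {"tx": 0.013, "ty": -0.006, "tz": 0.65, "twist": 0}, {"tx": 0.013, "ty": -0.006, "tz": 0.72, "twist": 0}, {"tx": 0.013, "ty": -0.006, "tz": 0.765, "twist": 0}, {"tx": 0.013, "ty": -0.006, "tz": 0.765, "twist": 0}])

```text
t: 10.77
eef_pos: [0.4263, -0.2219, 0.0335]
ee_rot: [3.136, 0.003, -1.248]
force: [-0.0, -0.1, -0.1]
width: 0.0881
gripper_force: 0.0
```

Call:
arm_command(commands=[{"tx": 0, "ty": 0, "tz": 0, "twist": 0}, {"tx": 0, "ty": 0, "tz": 0, "twist": 0}, {"tx": 0, "ty": 0, "tz": 0, "twist": 0}, {"tx": 0, "ty": 0, "tz": 0, "twist": 0}, {"tx": 0, "ty": 0, "tz": 0, "twist": 0}, {"tx": 0, "ty": 0, "tz": 0, "twist": 0}, {"tx": 0, "ty": 0, "tz": 0, "twist": 0}, {"tx": 0, "ty": 0, "tz": 0, "twist": 0}], claw=0, grip_force=30)

```text
t: 11.43
eef_pos: [0.4278, -0.2224, 0.0368]
ee_rot: [-3.141, -0.0, -1.248]
force: [1.3, 0.5, 0.4]
width: 0.0398
gripper_force: 0.7
```

Run:
```python
from h import *
go(.61,-.057,.16,-1.25)
```

```text
t 11.43 pos [ 0.4278 -0.2224  0.0368] yaw -1.248 q [-0.07  0.26 -0.64 -0.   -0.66  0.39] F [1.3 0.5 0.4] w 0.0398 -> shares [-0.396 -0.901 -0.492] twist 0.001
```

Call:
arm_command(commands=[{"tx": 0, "ty": 0, "tz": 0, "twist": 0}, {"tx": 0, "ty": 0, "tz": 0, "twist": 0}, {"tx": 0, "ty": 0, "tz": 0, "twist": 0}, {"tx": 0, "ty": 0, "tz": -0.05, "twist": 0}, {"tx": 0, "ty": 0, "tz": -0.17, "twist": 0}, {"tx": 0, "ty": 0, "tz": -0.32, "twist": 0}, {"tx": 0, "ty": -0.06, "tz": -0.46, "twist": 0}, {"tx": 0, "ty": -0.12, "tz": -0.58, "twist": 0}])

```text
t: 12.1
eef_pos: [0.4556, -0.2129, 0.1838]
ee_rot: [-3.141, -0.0, -1.248]
force: [2.1, -1.0, -1.3]
width: 0.0337
gripper_force: 30.0
```

Call:
arm_command(commands=[{"tx": -0.08, "ty": -0.1, "tz": -0.06, "twist": 0}, {"tx": -0.18, "ty": -0.22, "tz": -0.08, "twist": 0}, {"tx": -0.29, "ty": -0.34, "tz": -0.08, "twist": 0}, {"tx": -0.4, "ty": -0.48, "tz": -0.08, "twist": 0}, {"tx": -0.51, "ty": -0.6, "tz": -0.08, "twist": 0}, {"tx": -0.62, "ty": -0.72, "tz": -0.08, "twist": 0}, {"tx": -0.7, "ty": -0.82, "tz": -0.08, "twist": 0}, {"tx": -0.7, "ty": -0.82, "tz": -0.08, "twist": 0}])

```text
t: 12.77
eef_pos: [0.5974, 0.0228, 0.2003]
ee_rot: [3.141, 0.0, -1.244]
force: [0.7, -1.0, -1.5]
width: 0.0335
gripper_force: 30.0
```

Run:
```python
from h import *
np.set_printoptions(precision=4,suppress=True)
grab_frame("wrist");grab_frame("wrist")
go(.609,-.057,.16,-1.25)
save("wrist","w5")
print([ (q,np.round(d["uv"]),round(float(d["score"]),2),atz("wrist",d["uv"],.004)) for q in("pipe_holder","flange_holder") for d in spot_point(q,"wrist")[:1]])
```

```text
t 12.87 pos [0.5947 0.0194 0.2002] yaw -1.246 q [ 0.36  0.25 -0.21 -0.   -1.12 -0.04] F [-0.7  0.3 -2.1] w 0.0334 -> shares [0.308 0.043 0.161] twist 0.001
[('pipe_holder', array([333., 117.]), 0.85, array([ 0.6095, -0.0568,  0.004 ])), ('flange_holder', array([331., 114.]), 0.45, array([ 0.6124, -0.0585,  0.004 ]))]
```

View pics/w5.png

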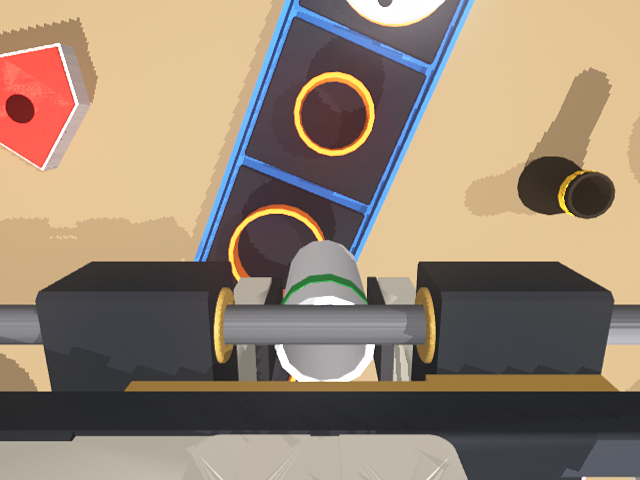

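The narrow cup's rim is centred at (334,113), and the pipe hangs straight in the gripper. The cup's measured position matches the tray spacing.

Call:
arm_command(commands=[{"tx": 0.06, "ty": 0.01, "tz": 0.02, "twist": 0}, {"tx": 0.14, "ty": 0.02, "tz": 0.08, "twist": 0}, {"tx": 0.22, "ty": 0.03, "tz": 0.16, "twist": 0}, {"tx": 0.28, "ty": 0.04, "tz": 0.24, "twist": 0}, {"tx": 0.308, "ty": 0.043, "tz": 0.31, "twist": 0}, {"tx": 0.308, "ty": 0.043, "tz": 0.36, "twist": 0}, {"tx": 0.308, "ty": 0.043, "tz": 0.38, "twist": 0}, {"tx": 0.308, "ty": 0.043, "tz": 0.38, "twist": 0}])

```text
t: 13.68
eef_pos: [0.6079, -0.0594, 0.1055]
ee_rot: [3.139, 0.0, -1.249]
force: [0.5, -0.2, -0.9]
width: 0.0335
gripper_force: 30.0
```

Run:
```python
from h import *
grab_frame("side")
go(.609,-.057,.050,-1.25)
```

```text
t 13.73 pos [ 0.6088 -0.059   0.1067] yaw -1.249 q [ 0.22  0.36 -0.29  0.   -0.93  0.1 ] F [-0.2  0.4 -1.6] w 0.0332 -> shares [-0.007 -0.004  0.227] twist 0.0
```

Call:
arm_command(commands=[{"tx": -0.006, "ty": -0.003, "tz": 0.04, "twist": 0}, {"tx": -0.006, "ty": -0.003, "tz": 0.08, "twist": 0}, {"tx": -0.006, "ty": -0.003, "tz": 0.12, "twist": 0}, {"tx": -0.006, "ty": -0.003, "tz": 0.155, "twist": 0}, {"tx": -0.006, "ty": -0.003, "tz": 0.185, "twist": 0}, {"tx": -0.006, "ty": -0.003, "tz": 0.21, "twist": 0}, {"tx": -0.006, "ty": -0.003, "tz": 0.225, "twist": 0}, {"tx": -0.006, "ty": -0.003, "tz": 0.23, "twist": 0}])

```text
t: 14.4
eef_pos: [0.6091, -0.0566, 0.0481]
ee_rot: [3.14, 0.0, -1.248]
force: [0.4, 1.0, -1.5]
width: 0.0338
gripper_force: 30.0
```

Call:
arm_command(commands=[{"tx": 0, "ty": 0, "tz": 0.002, "twist": 0}, {"tx": 0, "ty": 0, "tz": 0.004, "twist": 0}, {"tx": 0, "ty": 0, "tz": 0.006, "twist": 0}, {"tx": 0, "ty": 0, "tz": 0.007, "twist": 0}, {"tx": 0, "ty": 0, "tz": 0.008, "twist": 0}, {"tx": 0, "ty": 0, "tz": 0.009, "twist": 0}, {"tx": 0, "ty": 0, "tz": 0.01, "twist": 0}, {"tx": 0, "ty": 0, "tz": 0.01, "twist": 0}])

```text
t: 15.07
eef_pos: [0.6096, -0.0566, 0.0468]
ee_rot: [-3.141, -0.0, -1.248]
force: [0.8, 0.0, 0.3]
width: 0.0334
gripper_force: 30.0
```

Call:
arm_command(commands=[{"tx": 0, "ty": 0, "tz": 0.002, "twist": 0}, {"tx": 0, "ty": 0, "tz": 0.003, "twist": 0}, {"tx": 0, "ty": 0, "tz": 0.003, "twist": 0}, {"tx": 0, "ty": 0, "tz": 0.003, "twist": 0}, {"tx": 0, "ty": 0, "tz": 0.003, "twist": 0}, {"tx": 0, "ty": 0, "tz": 0.003, "twist": 0}, {"tx": 0, "ty": 0, "tz": 0.003, "twist": 0}, {"tx": 0, "ty": 0, "tz": 0.003, "twist": 0}])

```text
t: 15.73
eef_pos: [0.6097, -0.0566, 0.0467]
ee_rot: [-3.141, -0.0, -1.247]
force: [-2.4, -0.3, 6.7]
width: 0.0331
gripper_force: 30.0
```

Call:
arm_command(commands=[{"tx": 0, "ty": 0, "tz": 0, "twist": 0}, {"tx": 0, "ty": 0, "tz": 0, "twist": 0}, {"tx": 0, "ty": 0, "tz": 0, "twist": 0}, {"tx": 0, "ty": 0, "tz": 0, "twist": 0}, {"tx": 0, "ty": 0, "tz": -0.05, "twist": 0}, {"tx": 0, "ty": 0, "tz": -0.15, "twist": 0}, {"tx": 0, "ty": 0, "tz": -0.3, "twist": 0}, {"tx": 0, "ty": 0, "tz": -0.46, "twist": 0}], claw=0.8)

```text
t: 16.4
eef_pos: [0.6083, -0.0568, 0.1605]
ee_rot: [3.138, 0.001, -1.248]
force: [0.6, 0.4, -0.4]
width: 0.0696
gripper_force: 0.0
```

Run:
```python
from h import *
go(.513,.365,.24,-1.25)
```

```text
t 16.4 pos [ 0.6083 -0.0568  0.1605] yaw -1.248 q [ 0.23  0.31 -0.22 -0.   -1.05  0.1 ] F [ 0.6  0.4 -0.4] w 0.0696 -> shares [-1.721 -0.173 -0.317] twist 0.001
```

Call:
arm_command(commands=[{"tx": -0.1, "ty": -0.01, "tz": -0.08, "twist": 0}, {"tx": -0.22, "ty": -0.02, "tz": -0.16, "twist": 0}, {"tx": -0.36, "ty": -0.035, "tz": -0.24, "twist": 0}, {"tx": -0.5, "ty": -0.05, "tz": -0.29, "twist": 0}, {"tx": -0.62, "ty": -0.065, "tz": -0.29, "twist": 0}, {"tx": -0.74, "ty": -0.075, "tz": -0.29, "twist": 0}, {"tx": -0.84, "ty": -0.085, "tz": -0.29, "twist": 0}, {"tx": -0.9, "ty": -0.09, "tz": -0.29, "twist": 0}], claw=1)

```text
t: 17.07
eef_pos: [0.5587, 0.1663, 0.2334]
ee_rot: [-3.141, 0.0, -1.246]
force: [0.7, -0.4, 0.9]
width: 0.0875
gripper_force: 0.0
```

Call:
arm_command(commands=[{"tx": -0.12, "ty": -0.01, "tz": 0, "twist": 0}, {"tx": -0.24, "ty": -0.025, "tz": 0, "twist": 0}, {"tx": -0.38, "ty": -0.04, "tz": 0, "twist": 0}, {"tx": -0.5, "ty": -0.05, "tz": 0, "twist": 0}, {"tx": -0.62, "ty": -0.06, "tz": 0, "twist": 0}, {"tx": -0.74, "ty": -0.075, "tz": 0, "twist": 0}, {"tx": -0.82, "ty": -0.083, "tz": 0, "twist": 0}, {"tx": -0.82, "ty": -0.083, "tz": 0, "twist": 0}])

```text
t: 17.73
eef_pos: [0.513, 0.3683, 0.2325]
ee_rot: [3.141, 0.0, -1.245]
force: [0.3, 0.3, 1.1]
width: 0.0876
gripper_force: 0.0
```

Run:
```python
from h import *
save("scene","s4");i=cv2.imread("pics/s4.png")[190:350,150:310]
save("wrist","w6");save("wrist","w6");i1=cv2.imread("pics/w6.png")
cv2.imwrite("pics/v6.png",np.hstack([cv2.resize(i1,(500,375)),cv2.resize(i,(300,375),interpolation=2)]))
go(.513,.365,.03,-1.25)
for q,z in(("reducer_center",.032),("elbow_center",.017),("elbow_holder",.004)):
    for d in spot_point(q,"wrist")[:1]: print(q,np.round(d["uv"]),round(float(d["score"]),2),atz("wrist",d["uv"],z).round(4))
```

```text
t 17.88 pos [0.5137 0.3647 0.2329] yaw -1.247 q [ 0.93  0.28 -0.08 -0.   -1.21 -0.6 ] F [ 0.9 -0.2 -1.1] w 0.0875 -> shares [-0.002  0.002  0.812] twist 0.001
reducer_center [324. 208.] 0.84 [0.5125 0.3642 0.032 ]
elbow_center [475.  76.] 0.92 [0.4278 0.2199 0.017 ]
```

View pics/v6.png

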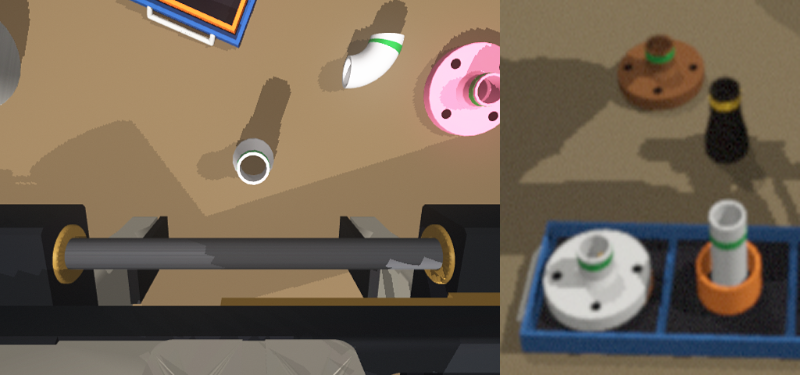

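The pipe stands upright in its cup. The bright reducer is under the gripper at (253,165), and the elbow lies at (375,60) in the scaled view.

Call:
arm_command(commands=[{"tx": 0, "ty": 0.005, "tz": 0.14, "twist": 0}, {"tx": 0, "ty": 0.005, "tz": 0.28, "twist": 0}, {"tx": 0, "ty": 0.005, "tz": 0.42, "twist": 0}, {"tx": 0, "ty": 0.005, "tz": 0.54, "twist": 0}, {"tx": 0, "ty": 0.005, "tz": 0.65, "twist": 0}, {"tx": 0, "ty": 0.005, "tz": 0.73, "twist": 0}, {"tx": 0, "ty": 0.005, "tz": 0.77, "twist": 0}, {"tx": 0, "ty": 0.005, "tz": 0.77, "twist": 0}])

```text
t: 18.7
eef_pos: [0.5121, 0.3627, 0.0386]
ee_rot: [3.138, -0.002, -1.249]
force: [0.1, -0.4, 0.3]
width: 0.0876
gripper_force: 0.0
```

Call:
arm_command(commands=[{"tx": 0, "ty": 0, "tz": 0, "twist": 0}, {"tx": 0, "ty": 0, "tz": 0, "twist": 0}, {"tx": 0, "ty": 0, "tz": 0, "twist": 0}, {"tx": 0, "ty": 0, "tz": 0, "twist": 0}, {"tx": 0, "ty": 0, "tz": 0, "twist": 0}, {"tx": 0, "ty": 0, "tz": 0, "twist": 0}, {"tx": 0, "ty": 0, "tz": 0, "twist": 0}, {"tx": 0, "ty": 0, "tz": 0, "twist": 0}], claw=0, grip_force=30)

```text
t: 19.37
eef_pos: [0.5128, 0.3646, 0.041]
ee_rot: [-3.141, 0.0, -1.248]
force: [0.6, 0.4, -0.6]
width: 0.0401
gripper_force: 0.0
```

Call:
arm_command(commands=[{"tx": 0, "ty": 0, "tz": 0, "twist": 0}, {"tx": 0, "ty": 0, "tz": 0, "twist": 0}, {"tx": 0, "ty": 0, "tz": 0, "twist": 0}, {"tx": 0, "ty": 0, "tz": -0.05, "twist": 0}, {"tx": 0, "ty": 0, "tz": -0.17, "twist": 0}, {"tx": 0, "ty": 0, "tz": -0.32, "twist": 0}, {"tx": 0, "ty": 0, "tz": -0.46, "twist": 0}, {"tx": 0, "ty": 0, "tz": -0.56, "twist": 0}])

```text
t: 20.03
eef_pos: [0.5131, 0.3647, 0.1837]
ee_rot: [-3.14, 0.001, -1.247]
force: [0.5, 1.0, -2.5]
width: 0.0326
gripper_force: 30.0
```

Run:
```python
from h import *
go(.6,.14,.2,-1.25)
```

```text
t 20.03 pos [0.5131 0.3647 0.1837] yaw -1.247 q [ 0.93  0.31 -0.16  0.   -1.1  -0.6 ] F [ 0.5  1.  -2.5] w 0.0326 -> shares [ 0.963 -0.044 -0.066] twist 0.001
```

Call:
arm_command(commands=[{"tx": 0.12, "ty": -0.005, "tz": -0.03, "twist": 0}, {"tx": 0.26, "ty": -0.01, "tz": -0.06, "twist": 0}, {"tx": 0.41, "ty": -0.02, "tz": -0.07, "twist": 0}, {"tx": 0.56, "ty": -0.03, "tz": -0.07, "twist": 0}, {"tx": 0.7, "ty": -0.04, "tz": -0.07, "twist": 0}, {"tx": 0.83, "ty": -0.04, "tz": -0.07, "twist": 0}, {"tx": 0.93, "ty": -0.04, "tz": -0.07, "twist": 0}, {"tx": 0.96, "ty": -0.04, "tz": -0.07, "twist": 0}])

```text
t: 20.7
eef_pos: [0.5985, 0.1366, 0.1976]
ee_rot: [3.14, -0.0, -1.251]
force: [-0.2, 0.4, -2.4]
width: 0.0328
gripper_force: 30.0
```

Run:
```python
from h import *
np.set_printoptions(precision=4,suppress=True)
for _ in range(3): grab_frame("wrist")
save("wrist","w7")
go(.6145,.063,.11,-1.25)
for d in spot_point("reducer_holder","wrist")[:2]: print(np.round(d["uv"]),round(float(d["score"]),2),atz("wrist",d["uv"],.004))
i=cv2.imread("pics/w7.png");m=orange(i);m[262:]=0
n,l,s,c=cv2.connectedComponentsWithStats(m)
for k in range(1,n):
    if s[k,4]>300:
        v,u=np.nonzero(l==k);sel=slice(None,None,4)
        print(s[k],circ(np.array([atz("wrist",(a,b),.030)[:2] for a,b in zip(u[sel],v[sel])])))
```

```text
t 20.9 pos [0.5981 0.1403 0.1979] yaw -1.248 q [ 0.55  0.28 -0.17 -0.   -1.12 -0.22] F [ 0.1  0.6 -2.4] w 0.0328 -> shares [0.314 0.036 0.352] twist 0.001
[330. 111.] 0.78 [0.6179 0.0626 0.004 ]
[275  55 107 112 408] (array([0.6189, 0.0649, 0.0397]), np.float64(0.00030220805623531566))
[ 280   60   98  102 1192] (array([0.6187, 0.0652, 0.0352]), np.float64(0.0008387096238630115))
[232 163 130  54 491] (array([  7.8003, 113.5636, 113.6632]), np.float64(0.000808805559637012))
[197 170 160  92 717] (array([0.6188, 0.1876, 0.0623]), np.float64(0.0056805051152293675))
```

Call:
arm_command(commands=[{"tx": 0.06, "ty": 0.005, "tz": 0.02, "twist": 0}, {"tx": 0.14, "ty": 0.01, "tz": 0.08, "twist": 0}, {"tx": 0.22, "ty": 0.015, "tz": 0.16, "twist": 0}, {"tx": 0.285, "ty": 0.02, "tz": 0.24, "twist": 0}, {"tx": 0.315, "ty": 0.022, "tz": 0.31, "twist": 0}, {"tx": 0.315, "ty": 0.022, "tz": 0.36, "twist": 0}, {"tx": 0.315, "ty": 0.022, "tz": 0.38, "twist": 0}, {"tx": 0.315, "ty": 0.022, "tz": 0.38, "twist": 0}])

```text
t: 21.62
eef_pos: [0.6173, 0.064, 0.1018]
ee_rot: [3.139, -0.0, -1.247]
force: [0.2, 0.3, -1.3]
width: 0.0329
gripper_force: 30.0
```

Call:
arm_command(commands=[{"tx": 0, "ty": 0, "tz": 0.03, "twist": 0}, {"tx": 0, "ty": 0, "tz": 0.06, "twist": 0}, {"tx": 0, "ty": 0, "tz": 0.09, "twist": 0}, {"tx": 0, "ty": 0, "tz": 0.12, "twist": 0}, {"tx": 0, "ty": 0, "tz": 0.145, "twist": 0}, {"tx": 0, "ty": 0, "tz": 0.165, "twist": 0}, {"tx": 0, "ty": 0, "tz": 0.18, "twist": 0}, {"tx": 0, "ty": 0, "tz": 0.185, "twist": 0}])

```text
t: 22.28
eef_pos: [0.6179, 0.0636, 0.0563]
ee_rot: [3.141, -0.0, -1.248]
force: [0.2, 0.2, -3.1]
width: 0.0326
gripper_force: 30.0
```

Run:
```python
from h import *
grab_frame("side")
go(.618,.064,.051,-1.25)
```

```text
t 22.33 pos [0.618  0.0635 0.0564] yaw -1.248 q [ 0.42  0.43 -0.31 -0.   -0.83 -0.09] F [-0.1 -0.6 -2.8] w 0.0326 -> shares [-0.002 -0.001  0.022] twist 0.001
```

Call:
arm_command(commands=[{"tx": 0, "ty": 0, "tz": 0.005, "twist": 0}, {"tx": 0, "ty": 0, "tz": 0.01, "twist": 0}, {"tx": 0, "ty": 0, "tz": 0.013, "twist": 0}, {"tx": 0, "ty": 0, "tz": 0.016, "twist": 0}, {"tx": 0, "ty": 0, "tz": 0.018, "twist": 0}, {"tx": 0, "ty": 0, "tz": 0.02, "twist": 0}, {"tx": 0, "ty": 0, "tz": 0.02, "twist": 0}, {"tx": 0, "ty": 0, "tz": 0.02, "twist": 0}])

```text
t: 23.0
eef_pos: [0.6182, 0.0637, 0.0521]
ee_rot: [-3.142, -0.0, -1.248]
force: [0.5, 0.4, -2.0]
width: 0.033
gripper_force: 30.0
```

Call:
arm_command(commands=[{"tx": 0, "ty": 0, "tz": 0.001, "twist": 0}, {"tx": 0, "ty": 0, "tz": 0.002, "twist": 0}, {"tx": 0, "ty": 0, "tz": 0.003, "twist": 0}, {"tx": 0, "ty": 0, "tz": 0.003, "twist": 0}, {"tx": 0, "ty": 0, "tz": 0.003, "twist": 0}, {"tx": 0, "ty": 0, "tz": 0.003, "twist": 0}, {"tx": 0, "ty": 0, "tz": 0.003, "twist": 0}, {"tx": 0, "ty": 0, "tz": 0.003, "twist": 0}])

```text
t: 23.67
eef_pos: [0.6182, 0.0637, 0.0513]
ee_rot: [-3.142, -0.0, -1.248]
force: [0.1, 0.3, -2.0]
width: 0.0328
gripper_force: 30.0
```

Call:
arm_command(commands=[{"tx": 0, "ty": 0, "tz": 0.001, "twist": 0}, {"tx": 0, "ty": 0, "tz": 0.002, "twist": 0}, {"tx": 0, "ty": 0, "tz": 0.003, "twist": 0}, {"tx": 0, "ty": 0, "tz": 0.004, "twist": 0}, {"tx": 0, "ty": 0, "tz": 0.004, "twist": 0}, {"tx": 0, "ty": 0, "tz": 0.004, "twist": 0}, {"tx": 0, "ty": 0, "tz": 0.004, "twist": 0}, {"tx": 0, "ty": 0, "tz": 0.004, "twist": 0}])

```text
t: 24.33
eef_pos: [0.6184, 0.0637, 0.0508]
ee_rot: [-3.141, -0.0, -1.247]
force: [-2.4, -0.9, 6.0]
width: 0.0329
gripper_force: 30.0
```

Call:
arm_command(commands=[{"tx": 0, "ty": 0, "tz": 0, "twist": 0}, {"tx": 0, "ty": 0, "tz": 0, "twist": 0}, {"tx": 0, "ty": 0, "tz": 0, "twist": 0}, {"tx": 0, "ty": 0, "tz": 0, "twist": 0}, {"tx": 0, "ty": 0, "tz": -0.05, "twist": 0}, {"tx": 0, "ty": 0, "tz": -0.15, "twist": 0}, {"tx": 0, "ty": 0, "tz": -0.3, "twist": 0}, {"tx": 0, "ty": 0, "tz": -0.46, "twist": 0}], claw=0.8)

```text
t: 25.0
eef_pos: [0.6171, 0.0633, 0.165]
ee_rot: [3.138, -0.0, -1.248]
force: [1.2, 1.2, 0.6]
width: 0.0697
gripper_force: 0.0
```

Run:
```python
from h import *
go(.428,.22,.23,-1.25)
```

```text
t 25.0 pos [0.6171 0.0633 0.165 ] yaw -1.248 q [ 0.42  0.32 -0.2  -0.   -1.06 -0.09] F [1.2 1.2 0.6] w 0.0697 -> shares [-0.835  0.519 -0.258] twist 0.001
```

Call:
arm_command(commands=[{"tx": -0.08, "ty": 0.05, "tz": -0.1, "twist": 0}, {"tx": -0.2, "ty": 0.12, "tz": -0.2, "twist": 0}, {"tx": -0.32, "ty": 0.2, "tz": -0.26, "twist": 0}, {"tx": -0.45, "ty": 0.28, "tz": -0.26, "twist": 0}, {"tx": -0.58, "ty": 0.36, "tz": -0.26, "twist": 0}, {"tx": -0.7, "ty": 0.43, "tz": -0.26, "twist": 0}, {"tx": -0.8, "ty": 0.5, "tz": -0.26, "twist": 0}, {"tx": -0.83, "ty": 0.52, "tz": -0.26, "twist": 0}], claw=1)

```text
t: 25.67
eef_pos: [0.4265, 0.2207, 0.2306]
ee_rot: [-3.141, 0.001, -1.246]
force: [0.1, -0.4, -0.7]
width: 0.0876
gripper_force: 0.0
```

Run:
```python
from h import *
np.set_printoptions(precision=4,suppress=True)
save("scene","s5");i=cv2.imread("pics/s5.png")[240:350,240:450]
for _ in range(3): grab_frame("wrist")
save("wrist","w8");i1=cv2.imread("pics/w8.png")
cv2.imwrite("pics/v8.png",np.vstack([cv2.resize(i1[60:260],None,fx=1,fy=1),cv2.resize(i,(640,335),interpolation=2)]))
go(.428,.22,.03,-1.25)
for d in spot_point("elbow_center","wrist")[:1]: print(np.round(d["uv"]),round(float(d["score"]),2),atz("wrist",d["uv"],.017))
r=regions_of("elbow_center","wrist")
for d in r[:2]: print(d["score"],d["rect"])
m=r[0]["region"].astype(np.uint8);np.save("elb.npy",m)
v,u=np.nonzero(m);P=np.array([atz("wrist",(a,b),.017)[:2] for a,b in zip(u[::3],v[::3])])
c=P.mean(0);w,V=np.linalg.eigh(np.cov((P-c).T));print(c,np.sqrt(w),"minor axis",V[:,0])
t=(P-c)@V[:,0];print("skew minor",(t**3).mean()/t.std()**3,"range",t.min(),t.max(), "major",np.ptp((P-c)@V[:,1]))
```

```text
t 25.92 pos [0.4296 0.219  0.2303] yaw -1.248 q [ 0.88  0.03 -0.39  0.   -1.14 -0.56] F [ 0.7 -0.2  0.4] w 0.0872 -> shares [-0.006  0.005  0.801] twist 0.001
[326. 209.] 0.94 [0.4258 0.2211 0.017 ]
0.73 [291.2, 175.9, 358.0, 242.3]
[0.4266 0.2216] [0.0093 0.0179] minor axis [-0.8754  0.4834]
skew minor -0.04972392515220471 range -0.019488566169268192 0.01847356229583703 major 0.07509669962745745
```

View pics/v8.png

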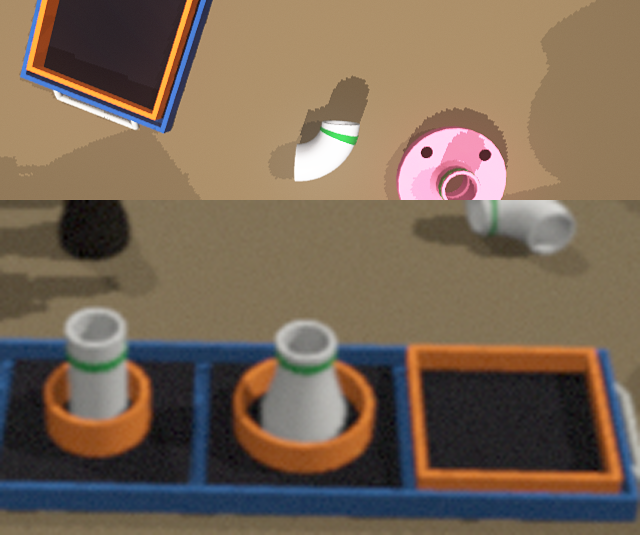

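The reducer is seated wide end down in the wide cup. The bright elbow at (327,210) bulges toward the lower right, about (-0.88, 0.47) in world axes, and pink flange is off to its right. I'll turn the gripper and descend part-way with a narrower opening.

Call:
arm_command(commands=[{"tx": -0.017, "ty": 0.014, "tz": 0.05, "twist": 0.037}, {"tx": -0.017, "ty": 0.014, "tz": 0.14, "twist": 0.074}, {"tx": -0.017, "ty": 0.014, "tz": 0.24, "twist": 0.11}, {"tx": -0.017, "ty": 0.014, "tz": 0.34, "twist": 0.15}, {"tx": -0.017, "ty": 0.014, "tz": 0.43, "twist": 0.19}, {"tx": -0.017, "ty": 0.014, "tz": 0.5, "twist": 0.225}, {"tx": -0.017, "ty": 0.014, "tz": 0.56, "twist": 0.26}, {"tx": -0.017, "ty": 0.014, "tz": 0.6, "twist": 0.26}], claw=0.66)

```text
t: 26.68
eef_pos: [0.4245, 0.2207, 0.0783]
ee_rot: [3.141, -0.003, -2.073]
force: [0.3, -0.2, 0.5]
width: 0.0581
gripper_force: 0.0
```

Run:
```python
from h import *
for _ in range(3): grab_frame("wrist")
save("wrist","w9")
go(.425,.222,.008,-2.06)
for d in spot_point("elbow_center","wrist")[:1]: print(np.round(d["uv"]),round(float(d["score"]),2),atz("wrist",d["uv"],.017))
```

```text
t 26.88 pos [0.425  0.2217 0.0803] yaw -2.065 q [ 0.89  0.19 -0.6   0.   -0.78 -1.39] F [ 1.   0.1 -0.2] w 0.0578 -> shares [-0.001  0.001  0.289] twist -0.001
[323. 258.] 0.63 [0.42604972 0.22370359 0.017     ]
```

View pics/w9.png

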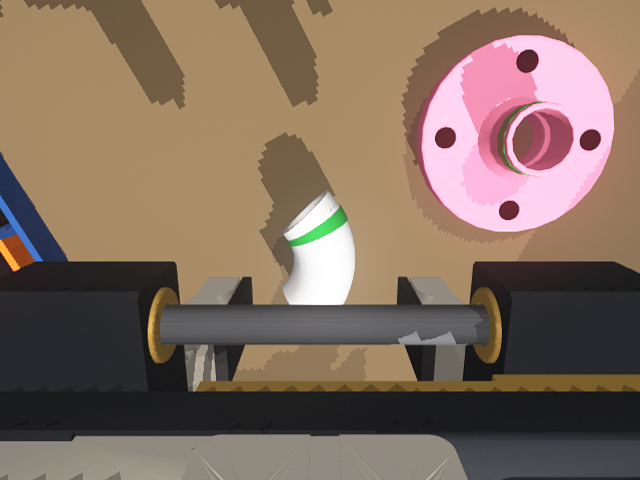

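The elbow sits between the fingers, centred near (322,260) and bulging to the right. The right finger clears the pink flange.

Call:
arm_command(commands=[{"tx": -0.005, "ty": 0, "tz": 0.06, "twist": 0}, {"tx": -0.005, "ty": 0, "tz": 0.12, "twist": 0}, {"tx": -0.005, "ty": 0, "tz": 0.17, "twist": 0}, {"tx": -0.005, "ty": 0, "tz": 0.21, "twist": 0}, {"tx": -0.005, "ty": 0, "tz": 0.245, "twist": 0}, {"tx": -0.005, "ty": 0, "tz": 0.27, "twist": 0}, {"tx": -0.005, "ty": 0, "tz": 0.285, "twist": 0}, {"tx": -0.005, "ty": 0, "tz": 0.29, "twist": 0}])

```text
t: 27.6
eef_pos: [0.4251, 0.2232, 0.0076]
ee_rot: [-3.142, -0.0, -2.064]
force: [0.1, -0.7, 0.1]
width: 0.0574
gripper_force: 0.0
```

Call:
arm_command(commands=[{"tx": 0, "ty": 0, "tz": 0.005, "twist": 0}, {"tx": 0, "ty": 0, "tz": 0.008, "twist": 0}, {"tx": 0, "ty": 0, "tz": 0.008, "twist": 0}, {"tx": 0, "ty": 0, "tz": 0.008, "twist": 0}, {"tx": 0, "ty": 0, "tz": 0.008, "twist": 0}, {"tx": 0, "ty": 0, "tz": 0.008, "twist": 0}, {"tx": 0, "ty": 0, "tz": 0.008, "twist": 0}, {"tx": 0, "ty": 0, "tz": 0.008, "twist": 0}], claw=0, grip_force=25)

```text
t: 28.27
eef_pos: [0.4252, 0.2234, 0.0061]
ee_rot: [-3.141, 0.001, -2.064]
force: [-0.5, 0.2, 5.0]
width: 0.0337
gripper_force: 23.1
```

Call:
arm_command(commands=[{"tx": 0, "ty": 0, "tz": 0, "twist": 0}, {"tx": 0, "ty": 0, "tz": 0, "twist": 0}, {"tx": 0, "ty": 0, "tz": -0.04, "twist": 0}, {"tx": 0, "ty": 0, "tz": -0.14, "twist": 0}, {"tx": 0, "ty": 0, "tz": -0.28, "twist": 0}, {"tx": 0, "ty": 0, "tz": -0.42, "twist": 0}, {"tx": 0, "ty": 0, "tz": -0.56, "twist": 0}, {"tx": 0, "ty": 0, "tz": -0.66, "twist": 0}])

```text
t: 28.93
eef_pos: [0.4252, 0.2233, 0.1735]
ee_rot: [-3.141, 0.002, -2.064]
force: [-0.7, 1.2, -2.2]
width: 0.0344
gripper_force: 23.5
```

Run:
```python
from h import *
go(.60,.27,.2,-1.617)
```

```text
t 28.93 pos [0.4252 0.2233 0.1735] yaw -2.064 q [ 0.89  0.08 -0.48  0.   -1.01 -1.39] F [-0.7  1.2 -2.2] w 0.0344 -> shares [-0.496 -0.527 -0.105] twist -0.142
```

Call:
arm_command(commands=[{"tx": -0.06, "ty": -0.06, "tz": -0.03, "twist": -0.02}, {"tx": -0.14, "ty": -0.14, "tz": -0.07, "twist": -0.05}, {"tx": -0.22, "ty": -0.23, "tz": -0.1, "twist": -0.08}, {"tx": -0.31, "ty": -0.32, "tz": -0.1, "twist": -0.11}, {"tx": -0.39, "ty": -0.41, "tz": -0.1, "twist": -0.13}, {"tx": -0.46, "ty": -0.48, "tz": -0.1, "twist": -0.142}, {"tx": -0.5, "ty": -0.53, "tz": -0.1, "twist": -0.142}, {"tx": -0.5, "ty": -0.53, "tz": -0.1, "twist": -0.142}])

```text
t: 29.6
eef_pos: [0.603, 0.2705, 0.1936]
ee_rot: [3.14, -0.002, -1.619]
force: [0.3, 0.7, -2.1]
width: 0.034
gripper_force: 23.5
```

Run:
```python
from h import *
np.set_printoptions(precision=4,suppress=True)
for _ in range(3): grab_frame("wrist")
save("wrist","w10")
go(.622,.184,.1,-1.617)
for d in spot_point("elbow_holder","wrist")[:1]: print(np.round(d["uv"]),round(float(d["score"]),2),atz("wrist",d["uv"],.004))
i=cv2.imread("pics/w10.png");m=orange(i);m[262:]=0
n,l,s,c=cv2.connectedComponentsWithStats(m);k=1+s[1:,4].argmax()
print([s[j].tolist() for j in range(1,n) if s[j,4]>150])
```

```text
t 29.8 pos [0.6    0.2701 0.1952] yaw -1.619 q [ 0.72  0.35 -0.07 -0.   -1.15 -0.77] F [ 0.9  0.1 -1.6] w 0.0341 -> shares [ 0.34  -0.105  0.381] twist -0.001
[280. 104.] 0.67 [0.6298 0.1826 0.004 ]
[[202, 20, 157, 161, 5097]]
```

View pics/w10.png

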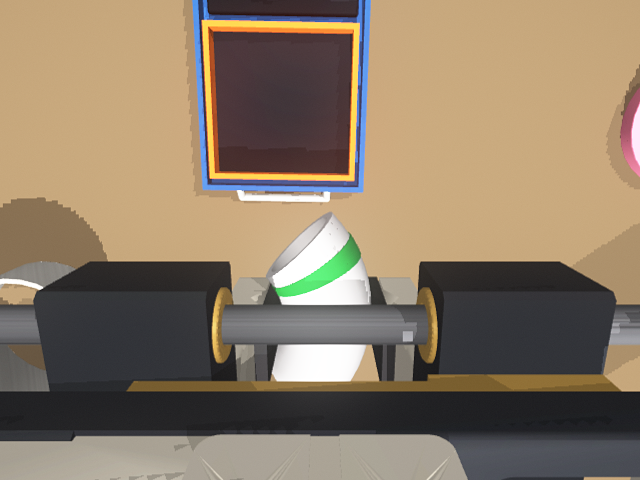

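The pan's rim runs from (202,20) to (359,180), nearly square with the gripper. The elbow is held with its bulge to the right.

Call:
arm_command(commands=[{"tx": 0.07, "ty": -0.03, "tz": 0, "twist": 0}, {"tx": 0.16, "ty": -0.06, "tz": 0.03, "twist": 0}, {"tx": 0.25, "ty": -0.09, "tz": 0.1, "twist": 0}, {"tx": 0.31, "ty": -0.11, "tz": 0.2, "twist": 0}, {"tx": 0.343, "ty": -0.121, "tz": 0.31, "twist": 0}, {"tx": 0.343, "ty": -0.121, "tz": 0.41, "twist": 0}, {"tx": 0.343, "ty": -0.121, "tz": 0.48, "twist": 0}, {"tx": 0.343, "ty": -0.121, "tz": 0.5, "twist": 0}])

```text
t: 30.52
eef_pos: [0.6246, 0.1822, 0.068]
ee_rot: [3.138, -0.002, -1.619]
force: [-1.2, -0.6, -1.5]
width: 0.0343
gripper_force: 23.5
```

Run:
```python
from h import *
for _ in range(2): grab_frame("side")
save("side","s6");a=cv2.imread("pics/s6.png")[150:260,290:430]
save("scene","s6b");b=cv2.imread("pics/s6b.png")[230:350,330:470]
cv2.imwrite("pics/v10.png",np.hstack([cv2.resize(a,(390,306),interpolation=2),cv2.resize(b,(390,306),interpolation=2)]))
go(.626,.183,.016,-1.617)
```

```text
t 30.72 pos [0.6277 0.1841 0.0725] yaw -1.617 q [ 0.58  0.45 -0.22  0.   -0.89 -0.63] F [ 0.4  0.2 -0.9] w 0.0338 -> shares [0.005 0.007 0.226] twist -0.0
```

View pics/v10.png

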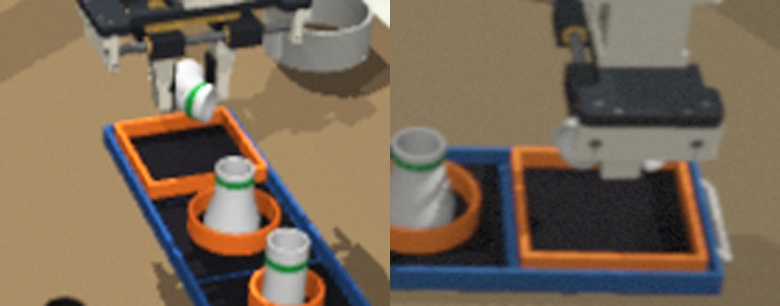

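The elbow is over the pan, and the reducer and pipe are seated behind it. It may be slightly pitched in the grip, so I'll lower it in small steps and watch the force.

Call:
arm_command(commands=[{"tx": 0.004, "ty": 0.004, "tz": 0.02, "twist": 0}, {"tx": 0.004, "ty": 0.004, "tz": 0.05, "twist": 0}, {"tx": 0.004, "ty": 0.004, "tz": 0.08, "twist": 0}, {"tx": 0.004, "ty": 0.004, "tz": 0.1, "twist": 0}, {"tx": 0.004, "ty": 0.004, "tz": 0.12, "twist": 0}, {"tx": 0.004, "ty": 0.004, "tz": 0.135, "twist": 0}, {"tx": 0.004, "ty": 0.004, "tz": 0.145, "twist": 0}, {"tx": 0.004, "ty": 0.004, "tz": 0.15, "twist": 0}])

```text
t: 31.38
eef_pos: [0.6258, 0.1823, 0.0327]
ee_rot: [3.141, -0.0, -1.618]
force: [-1.1, 0.5, -2.5]
width: 0.0341
gripper_force: 23.5
```

Call:
arm_command(commands=[{"tx": 0, "ty": 0, "tz": 0.008, "twist": 0}, {"tx": 0, "ty": 0, "tz": 0.015, "twist": 0}, {"tx": 0, "ty": 0, "tz": 0.02, "twist": 0}, {"tx": 0, "ty": 0, "tz": 0.025, "twist": 0}, {"tx": 0, "ty": 0, "tz": 0.03, "twist": 0}, {"tx": 0, "ty": 0, "tz": 0.035, "twist": 0}, {"tx": 0, "ty": 0, "tz": 0.038, "twist": 0}, {"tx": 0, "ty": 0, "tz": 0.04, "twist": 0}])

```text
t: 32.05
eef_pos: [0.626, 0.1824, 0.0232]
ee_rot: [3.142, -0.0, -1.618]
force: [-0.3, -0.9, -2.1]
width: 0.0341
gripper_force: 23.5
```

Call:
arm_command(commands=[{"tx": 0, "ty": 0, "tz": 0.004, "twist": 0}, {"tx": 0, "ty": 0, "tz": 0.007, "twist": 0}, {"tx": 0, "ty": 0, "tz": 0.01, "twist": 0}, {"tx": 0, "ty": 0, "tz": 0.012, "twist": 0}, {"tx": 0, "ty": 0, "tz": 0.014, "twist": 0}, {"tx": 0, "ty": 0, "tz": 0.016, "twist": 0}, {"tx": 0, "ty": 0, "tz": 0.016, "twist": 0}, {"tx": 0, "ty": 0, "tz": 0.016, "twist": 0}])

```text
t: 32.72
eef_pos: [0.626, 0.1824, 0.0193]
ee_rot: [3.142, -0.0, -1.618]
force: [-0.6, -0.4, -2.4]
width: 0.0345
gripper_force: 23.5
```

Call:
arm_command(commands=[{"tx": 0, "ty": 0, "tz": 0.002, "twist": 0}, {"tx": 0, "ty": 0, "tz": 0.004, "twist": 0}, {"tx": 0, "ty": 0, "tz": 0.006, "twist": 0}, {"tx": 0, "ty": 0, "tz": 0.008, "twist": 0}, {"tx": 0, "ty": 0, "tz": 0.01, "twist": 0}, {"tx": 0, "ty": 0, "tz": 0.01, "twist": 0}, {"tx": 0, "ty": 0, "tz": 0.01, "twist": 0}, {"tx": 0, "ty": 0, "tz": 0.01, "twist": 0}])

```text
t: 33.38
eef_pos: [0.626, 0.1824, 0.0168]
ee_rot: [3.142, -0.0, -1.618]
force: [0.3, -0.4, -2.0]
width: 0.0346
gripper_force: 23.5
```

Call:
arm_command(commands=[{"tx": 0, "ty": 0, "tz": 0.001, "twist": 0}, {"tx": 0, "ty": 0, "tz": 0.002, "twist": 0}, {"tx": 0, "ty": 0, "tz": 0.003, "twist": 0}, {"tx": 0, "ty": 0, "tz": 0.003, "twist": 0}, {"tx": 0, "ty": 0, "tz": 0.003, "twist": 0}, {"tx": 0, "ty": 0, "tz": 0.003, "twist": 0}, {"tx": 0, "ty": 0, "tz": 0.003, "twist": 0}, {"tx": 0, "ty": 0, "tz": 0.003, "twist": 0}])

```text
t: 34.05
eef_pos: [0.626, 0.1824, 0.0162]
ee_rot: [-3.141, 0.0, -1.618]
force: [-1.0, -0.2, 2.3]
width: 0.0339
gripper_force: 23.5
```

Contact came at the expected height, so the elbow is down flat. Releasing and lifting.

Call:
arm_command(commands=[{"tx": 0, "ty": 0, "tz": 0, "twist": 0}, {"tx": 0, "ty": 0, "tz": 0, "twist": 0}, {"tx": 0, "ty": 0, "tz": 0, "twist": 0}, {"tx": 0, "ty": 0, "tz": 0, "twist": 0}, {"tx": 0, "ty": 0, "tz": -0.04, "twist": 0}, {"tx": 0, "ty": 0, "tz": -0.12, "twist": 0}, {"tx": 0, "ty": 0, "tz": -0.24, "twist": 0}, {"tx": 0, "ty": 0, "tz": -0.38, "twist": 0}], claw=0.55)

```text
t: 34.72
eef_pos: [0.625, 0.1818, 0.1111]
ee_rot: [3.139, -0.002, -1.619]
force: [0.7, 0.0, 0.1]
width: 0.0479
gripper_force: 0.0
```

Call:
arm_command(commands=[{"tx": -0.06, "ty": 0.06, "tz": -0.12, "twist": 0}, {"tx": -0.14, "ty": 0.12, "tz": -0.26, "twist": 0}, {"tx": -0.22, "ty": 0.18, "tz": -0.38, "twist": 0}, {"tx": -0.3, "ty": 0.24, "tz": -0.42, "twist": 0}, {"tx": -0.34, "ty": 0.3, "tz": -0.42, "twist": 0}, {"tx": -0.36, "ty": 0.32, "tz": -0.42, "twist": 0}, {"tx": -0.36, "ty": 0.32, "tz": -0.42, "twist": 0}, {"tx": -0.36, "ty": 0.32, "tz": -0.42, "twist": 0}])

```text
t: 35.38
eef_pos: [0.5503, 0.276, 0.2161]
ee_rot: [3.142, -0.0, -1.618]
force: [0.8, 0.5, 0.1]
width: 0.0481
gripper_force: 0.0
```

Run:
```python
from h import *
np.set_printoptions(precision=3,suppress=True)
for _ in range(3): grab_frame("wrist")
go(0,0,0,0)
uv={}
for n in("scene","side","wrist"):
    save(n,"f_"+n)
    for q in("flange_center","pipe_center","reducer_center","elbow_center"):
        uv[n,q]=[(np.round(d["uv"],1).tolist(),round(float(d["score"]),2)) for d in spot_point(q,n)[:4]]
        print(n,q,uv[n,q])
exp={"flange_center":(.604,-.177,.030),"pipe_center":(.6095,-.057,.045),"reducer_center":(.618,.064,.042),"elbow_center":(.626,.183,.027)}
for n in("scene","side","wrist"):
    c=calibration(n);T=np.linalg.inv(np.array(c["extrinsics"]));K=np.array(c["camera_matrix"])
    for q,p in exp.items():
        a=K@(T[:3,:3]@np.array(p)+T[:3,3]);print(n,q,(a[:2]/a[2]).round(0))
```

```text
t 35.53 pos [0.551 0.275 0.215] yaw -1.619 q [ 0.78  0.27 -0.14  0.   -1.16 -0.83] F [-0.1  0.6  0.2] w 0.048 -> shares [1.206 2.147 0.865] twist -0.515
scene flange_center [([232.6, 217.6], 0.83), ([397.3, 211.3], 0.63), ([202.5, 303.8], 0.58)]
scene pipe_center [([269.7, 294.7], 0.93)]
scene reducer_center [([340.2, 299.9], 0.72)]
scene elbow_center [([408.0, 306.5], 0.78)]
side flange_center [([271.5, 311.4], 0.8), ([414.7, 287.5], 0.75), ([229.0, 224.3], 0.69), ([360.6, 200.2], 0.27)]
side pipe_center [([394.6, 249.4], 0.77), ([391.9, 262.5], 0.74)]
side reducer_center [([374.3, 222.9], 0.79)]
side elbow_center [([358.5, 202.1], 0.81)]
wrist flange_center [([619.7, 118.4], 0.91)]
wrist pipe_center []
wrist reducer_center []
wrist elbow_center [([219.9, 97.6], 0.7)]
scene flange_center [204. 302.]
scene pipe_center [272. 296.]
scene reducer_center [341. 299.]
scene elbow_center [408. 307.]
side flange_center [414. 289.]
side pipe_center [391. 249.]
side reducer_center [372. 221.]
side elbow_center [356. 201.]
wrist flange_center [ 190. -567.]
wrist pipe_center [ 199. -320.]
wrist reducer_center [209. -85.]
wrist elbow_center [221.  99.]
```

```bash
python3 -c "
from station import *
print(job_done())"
```

```text
the job is handed in; nothing more can be done
None
```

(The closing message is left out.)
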